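Clear the carving panel: put the stray gouge back in its own lane

TASK

One of the two palm gouges, the red one or the blue one, has been left lying on the pale carving panel. Take that gouge off and lay it down flat, lengthwise, in the middle of the tray lane that has the colour of its handle; do not drop it in from a height. Leave the other gouge where it is on the dark rest board.

Things in the scene. Friction and masses are not known exactly. Their poses are not given: they have to be found in the camera images.
- gouge_red: Loose palm gouge, red handle, 147 mm long, about 0.1 kg, lying on the panel or the rest board, handle end towards the robot (yaw within 0.6 rad). Origin: underside at mid-length; x towards the cutting end, z up. Handle: red block with flat underside, 75 long, 28 wide (y), 26 high, x = -73 to +2; grip its middle, x = -36, 13 up, near the balance point. Thin steel blade on to x = +73, 14 up, in the air.
- gouge_blue: Loose palm gouge, blue handle, 147 mm long, about 0.1 kg, lying on the panel or the rest board, handle end towards the robot (yaw within 0.6 rad). Origin: underside at mid-length; x towards the cutting end, z up. Handle: blue block with flat underside, 75 long, 28 wide (y), 26 high, x = -73 to +2; grip its middle, x = -36, 13 up, near the balance point. Thin steel blade on to x = +73, 14 up, in the air.
- panel: Carving panel: pale square board 200 x 200 mm, 20 thick, fixed to the bench, with dark border line and shallow flutes. Origin: centre of its underside; z up. At the start one gouge lies on its flat top, origin within 40 of the panel's middle seen from above; the other lies on the rest board (dark wood, same size and height), over 180 away.
- tray: Low plywood tray fixed to the bench, 212 (x) x 178 (y) mm, two lanes side by side along its x axis. Origin: centre of its underside; z up. Red-floored lane: middle at x = 0, y = +43; blue-floored lane: x = 0, y = -43. Each is 80 wide and 200 long inside, floor 8 above the bench; ribs and rims 6 thick, 6 above the floor. A gouge may lie either way round.
There are look-alikes about, which are no part of the job. There is more than one size of the gouge_red; the one meant has the size given above.

How it is judged:
At the end, for the whole second after the job is handed in: The gouge from the panel lies flat (within 11 degrees), at rest, on the floor of the lane of its colour: origin within 25 mm of the lane's middle across and along, length within 17 degrees of the lane's. The other gouge is within 20 mm of its start, on the rest board (((x of gouge_red in the frame of tray between -0.025 and 0.025 m and y of gouge_red in the frame of tray between 0.018 and 0.068 m and z of gouge_red in the frame of tray between 0.003 and 0.014 m and angle between the x axis of gouge_red and the x axis of tray, either way round below 0.3 rad and angle between gouge_red's own z axis and vertical below 0.2 rad and linear speed of gouge_red below 0.02 m/s and distance of gouge_blue from where it was at the start of the episode below 0.02 m and horizontal distance between gouge_blue and panel above 0.14 m) or (x of gouge_blue in the frame of tray between -0.025 and 0.025 m and y of gouge_blue in the frame of tray between -0.068 and -0.018 m and z of gouge_blue in the frame of tray between 0.003 and 0.014 m and angle between the x axis of gouge_blue and the x axis of tray, either way round below 0.3 rad and angle between gouge_blue's own z axis and vertical below 0.2 rad and linear speed of gouge_blue below 0.02 m/s and distance of gouge_red from where it was at the start of the episode below 0.02 m and horizontal distance between gouge_red and panel above 0.14 m))); the robot touches nothing.
It fails at once if a gouge let go or dropped from more than about 7 cm above the lane's floor ((height (world z) of gouge_red above 0.08 m and contact force between the fingers and gouge_red below 0.01 N) or (height (world z) of gouge_blue above 0.08 m and contact force between the fingers and gouge_blue below 0.01 N)).
It also fails if it takes over 38 s, if anything falls off the work surface, if the arm or the gripper's body presses on something with over 40 N, if the wrist force passes 120 N, or if a joint passes its speed limit or range.

ROBOT

A 7-joint arm with a two-finger parallel gripper is mounted at the origin on the work surface. World frame = base frame: x ahead of the robot, y to its left, z up, the work surface at z = 0. Lengths are in m, angles in rad, forces in N, time in s.
With the tool pointing down it reaches from about 0.425 to 0.925 m from the base axis. Payload 6.8 kg.
Tool frame: the origin (TCP) lies midway between the tips of the shut fingers; the grasp point (between the pads) lies 19 mm behind it; z points along the fingers, y is the line along which they close (so a half turn about z gives the same grasp; the last joint's range is limited). The gripper opens to 85 mm and grips with 20 to 120 N. Pads are 22 mm wide; open, the fingers measure 114 mm over their backs; the gripper's body (76 mm by 85 mm) begins 54 mm behind the grasp point. The pads swing forward as they close: fully open they stand 13 mm farther back than shut.
Start: joints at [1.056, 0.477, 0.022, 1.555, -0.011, 1.109, -0.083], TCP at [0.267, -0.62, 0.231] pointing down, gripper open.
Joint ranges: [-2.96, 2.96], [-0.34, 2.1], [-1.41, 1.46], [0.24, 2.44], [-1.37, 4.51], [0.17, 1.92], [-2.96, 2.96]. Speed limits (rad/s): [2.39, 2.39, 3.14, 3.14, 3.14, 3.14, 3.14].

INTERFACE

Orientations are given as a unit quaternion [w, x, y, z].
In Python, from station import bot gives the robot as it stands.
- The arm moves only by the tool jog_arm, never from a script. Its argument "rows" is a list of rows, each an object of numbers: "fingers": the finger opening in mm, from 0 to 85.4; "x", "y", "z": the shift along the tool's x, y, z in mm; "ax", "ay", "az": the turn, a rotation vector about the tool's x, y, z in degrees. A call has exactly 8 rows; each row shifts and turns the commanded pose from where the row before left it, along the tool's axes as they then stand; what a row does not reach is not made up. A row lasts 1/10 s, in which the tool goes at most 50 mm and 8.59 degrees, less where a joint would pass 70% of its speed; a pose out of reach is approached as far as the arm can. A call with a gripper value outside its range is refused whole. The fingers move at their own pace and stop on an object; "force" is the grip in N (left out, the last holds). Time passes only in rows, so rows that do not move let the fingers close, or fill a call up. It gives the time, the measured TCP pose, the force, the opening and the grip force at its end, in the units of the state.
- bot.get_obs(): the state, without advancing time (a new reading comes with each control period).
- bot.read_camera(name): name is "scene" or "top" or "wrist"; returns a dict with "pixels" (420x560x3 uint8, red, green, blue), "vertical_fov" (degrees; the focal length in pixels is half the picture's height over the tangent of half this angle, whatever the lens; pixels are square), "cx", "cy" (the principal point, pixels), "dist_coeffs" ([k1, k2, p1, p2, k3] as OpenCV has them; the pictures are not rectified), "world_from_camera" (4x4, takes a point from camera to world coordinates). Camera axes: x right, y down, z forward; pixel columns grow to the right and rows downward; lengths in m; the calibration is good to about 2 mm. A picture is of the moment at which its call begins. There is no depth.
- bot.hand_in(): hands the job in; it is judged then, once.
The state is a dict: "t": time; "q": joint angles; "joint_vel": joint speeds; "joint_torque": joint torques, N m; "eef_pos": TCP position; "tool_rot": TCP orientation; "contact_force": force on the tool from outside, world axes, zero at the start; "torque": the same for the moment, N m; "gripper_width": opening from 0.0 (shut) to 1.0 (fully open); "grasp_force": force on a finger pad.
Only numpy, scipy, OpenCV 4.12 (cv2) and the standard library are available. Lean on these libraries where they do the work, as an engineer would, in place of code of your own. Each camera call takes 0.05 s, during which the arm holds its last target. There are 200 camera calls.

## Working session

There is one attempt and no reset: what is moved stays moved. The work goes in short steps, Python scripts to look and compute and a tool call to move; the robot and the scene stay as the last step left them, time stands still between calls to the robot, and variables do not carry over. Pictures are saved under pics/ and viewed, at most 10 in all, crops included, and the job is handed in when it is done.

Besides the shell and the picture viewer there is one more tool, called after "Call:" by a JSON object that holds its "api" and its "payload", one argument or row to a line. jog_arm: Moves the arm, as the interface text tells. Its arguments: {"type":"object","properties":{"rows":{"type":"array","items":{"type":"object","properties":{"fingers":{"type":"number"},"x":{"type":"number"},"y":{"type":"number"},"z":{"type":"number"},"ax":{"type":"number"},"ay":{"type":"number"},"az":{"type":"number"}}}},"force":{"type":"number"}},"required":["rows"]}

```bash
mkdir -p pics; cat > h.py <<'E'
import numpy as np, cv2, json
from station import bot
def cam(name,save=None):
    c=bot.read_camera(name)
    if save: cv2.imwrite('pics/'+save,c['pixels'][:,:,::-1])
    return c
def K(c):
    h=c['pixels'].shape[0]; f=h/2/np.tan(np.radians(c['vertical_fov'])/2)
    return np.array([[f,0,c['cx']],[0,f,c['cy']],[0,0,1.]])
def world(c,uv,z):
    n=cv2.undistortPoints(np.array(uv,float).reshape(-1,1,2),K(c),np.array(c['dist_coeffs'],float))[:,0]
    T=np.array(c['world_from_camera']); d=np.c_[n,np.ones(len(n))]@T[:3,:3].T; o=T[:3,3]
    return o+d*((z-o[2])/d[:,2])[:,None]
E
python3 - <<'E'
from h import *
cam('scene','s1.png');c=cam('top','t1.png')
print(np.round(c['world_from_camera'],3),bot.get_obs())
E
```

```text
[[ 0.022 -0.997  0.073  0.365]
 [-0.999 -0.023 -0.023  0.025]
 [ 0.025 -0.072 -0.997  0.939]
 [ 0.     0.     0.     1.   ]] {'t': 0.1, 'q': array([ 1.05588687,  0.47771545,  0.022325  ,  1.55630846, -0.01149651,
        1.10929692, -0.08310033]), 'joint_vel': array([-0.00018395, -0.00168745,  0.00035166, -0.0027837 ,  0.00163318,
       -0.00129779, -0.00107723]), 'joint_torque': array([ 3.93383714e-03, -5.97761786e+01,  1.61338560e+00, -2.81959569e+01,
        1.28089284e-02,  5.01219954e-03, -2.98145073e-05]), 'eef_pos': array([ 0.26688368, -0.61944218,  0.23044255]), 'tool_rot': array([-7.70597229e-04,  9.79380393e-01,  2.02023278e-01, -2.15429745e-04]), 'contact_force': array([0.0445156 , 0.18831154, 0.81890505]), 'torque': array([ 0.02278389,  0.0092305 , -0.01983823]), 'grasp_force': 0.0, 'gripper_width': 1.002087223563345}
```

View pics/t1.png

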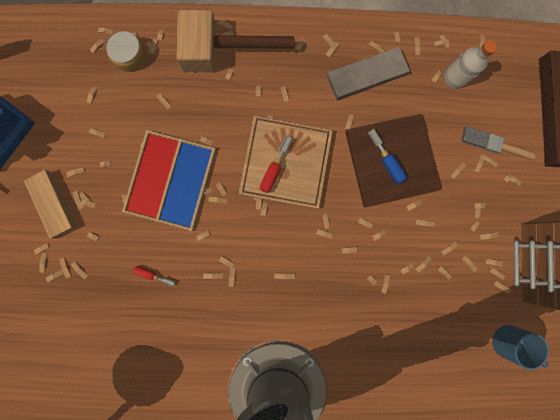

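View pics/s1.png

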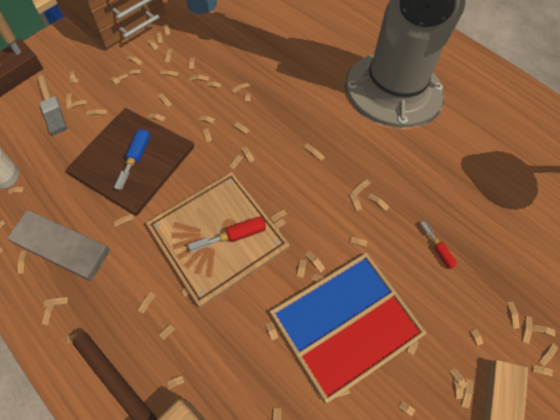

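The top picture shows the red gouge on the panel (handle about (270,177), blade tip (288,140)) and the blue one on the rest board (390,160). The tray is at (169,180), with its red lane on the left. The small red one at (155,275) is a decoy.

```bash
python3 - <<'E'
from h import *
for n in('top','scene'):
    c=cam(n); p=c['pixels']; hsv=cv2.cvtColor(p,cv2.COLOR_RGB2HSV)
    red=cv2.inRange(hsv,(0,200,90),(5,255,255))|cv2.inRange(hsv,(172,200,90),(180,255,255))
    blue=cv2.inRange(hsv,(105,150,90),(120,255,255))
    for nm,m in(('red',red),('blue',blue)):
        k,l,s,ce=cv2.connectedComponentsWithStats(m)
        for i in range(1,k):
            if s[i,4]<80: continue
            pts=np.argwhere(l==i)[:,::-1].astype(np.float32)
            b=cv2.boxPoints(cv2.minAreaRect(pts))
            area=s[i,4]; z=.008 if area>1500 else .037
            w=world(c,b,z)
            w0=world(c,ce[i:i+1],z)[0]
            e=[w[1]-w[0],w[2]-w[1]]; L=[np.linalg.norm(x) for x in e]; a=e[int(np.argmax(L))]
            print(n,nm,area,ce[i].round(),w0.round(3),np.round(L,3),'yaw',np.round(np.arctan2(a[1],a[0])*57.3,1),'boxc',w.mean(0).round(3))
c=cam('top'); print(world(c,[[288,138],[270,177]],.037).round(3))
w=cam('wrist'); print(np.round(w['world_from_camera'],3))
E
```

```text
top blue 2399 [185. 184.] [0.493 0.237 0.008] [0.197 0.076] yaw -13.4 boxc [0.494 0.237 0.008]
top blue 336 [394. 169.] [ 0.541 -0.272  0.037] [0.03  0.072] yaw -147.6 boxc [ 0.541 -0.272  0.037]
scene red 500 [246. 228.] [0.516 0.032 0.037] [0.071 0.028] yaw 156.9 boxc [0.515 0.032 0.037]
scene red 210 [446. 255.] [0.294 0.331 0.037] [0.02  0.048] yaw 70.7 boxc [0.294 0.33  0.037]
scene red 4954 [360. 346.] [0.522 0.321 0.008] [0.2  0.08] yaw 166.7 boxc [0.517 0.322 0.008]
scene blue 101 [55. 12.] [ 0.445 -0.824  0.037] [0.028 0.063] yaw 80.0 boxc [ 0.446 -0.821  0.037]
scene blue 403 [138. 145.] [ 0.545 -0.269  0.037] [0.076 0.034] yaw -147.2 boxc [ 0.544 -0.27   0.037]
scene blue 4511 [332. 304.] [0.501 0.237 0.008] [0.203 0.08 ] yaw 166.8 boxc [0.495 0.239 0.008]
[[ 0.608 -0.013  0.037]
 [ 0.512  0.028  0.037]]
[[ 0.395 -0.879 -0.266  0.334]
 [-0.919 -0.378 -0.115 -0.591]
 [ 0.001  0.289 -0.957  0.374]
 [ 0.     0.     0.     1.   ]]
```

Call:
{"api": "jog_arm", "payload": {
  "rows": [
    {"x": 30,"y": -31,"z": 0,"fingers": 85},
    {"x": 30,"y": -31,"z": 0},
    {"x": 30,"y": -31,"z": 0},
    {"x": 30,"y": -31,"z": 0},
    {"x": 30,"y": -31,"z": 0},
    {"x": 30,"y": -31,"z": 0},
    {"x": 30,"y": -31,"z": 0},
    {"x": 30,"y": -31,"z": 0}
  ]
}}

```text
invalid input
```

Call:
{"api": "jog_arm", "payload": {
  "rows": [
    {"x": 30,"y": -31,"z": 2},
    {"x": 30,"y": -31,"z": 2},
    {"x": 30,"y": -31,"z": 2},
    {"x": 30,"y": -31,"z": 2},
    {"x": 30,"y": -31,"z": 2},
    {"x": 30,"y": -31,"z": 2},
    {"x": 30,"y": -31,"z": 2},
    {"x": 30,"y": -31,"z": 2}
  ]
}}

```text
invalid input
```

Call:
{"api": "jog_arm", "payload": {
  "rows": [
    {"az": 5.8},
    {"az": 5.8},
    {"az": 5.8},
    {"az": 5.8},
    {"az": 5.8},
    {"az": 5.8},
    {"az": 5.8},
    {"az": 5.8}
  ]
}}

```text
invalid input
```

Call:
{"api": "jog_arm", "payload": {
  "rows": [
    {"x": 30,"y": -31,"z": 0,"ax": 0,"ay": 0,"az": 0,"fingers": 85},
    {"x": 30,"y": -31,"z": 0,"ax": 0,"ay": 0,"az": 0,"fingers": 85},
    {"x": 30,"y": -31,"z": 0,"ax": 0,"ay": 0,"az": 0,"fingers": 85},
    {"x": 30,"y": -31,"z": 0,"ax": 0,"ay": 0,"az": 0,"fingers": 85},
    {"x": 30,"y": -31,"z": 0,"ax": 0,"ay": 0,"az": 0,"fingers": 85},
    {"x": 30,"y": -31,"z": 0,"ax": 0,"ay": 0,"az": 0,"fingers": 85},
    {"x": 30,"y": -31,"z": 0,"ax": 0,"ay": 0,"az": 0,"fingers": 85},
    {"x": 30,"y": -31,"z": 0,"ax": 0,"ay": 0,"az": 0,"fingers": 85}
  ]
}}

```text
t: 1.1
eef_pos: [0.3897, -0.2956, 0.2315]
tool_rot: [0.0, 0.979, 0.202, 0.0]
contact_force: [1.3, -1.2, 0.5]
gripper_width: 0.995
grasp_force: 0.0
```

Call:
{"api": "jog_arm", "payload": {
  "rows": [
    {"x": 30,"y": -31,"z": 0,"ax": 0,"ay": 0,"az": 0,"fingers": 85},
    {"x": 30,"y": -31,"z": 0,"ax": 0,"ay": 0,"az": 0,"fingers": 85},
    {"x": 30,"y": -31,"z": 4,"ax": 0,"ay": 0,"az": 0,"fingers": 85},
    {"x": 30,"y": -31,"z": 4,"ax": 0,"ay": 0,"az": 0,"fingers": 85},
    {"x": 30,"y": -31,"z": 5,"ax": 0,"ay": 0,"az": 0,"fingers": 85},
    {"x": 30,"y": -31,"z": 5,"ax": 0,"ay": 0,"az": 0,"fingers": 85},
    {"x": 30,"y": -31,"z": 5,"ax": 0,"ay": 0,"az": 0,"fingers": 85},
    {"x": 30,"y": -31,"z": 5,"ax": 0,"ay": 0,"az": 0,"fingers": 85}
  ]
}}

```text
t: 1.9
eef_pos: [0.5122, 0.0271, 0.2033]
tool_rot: [0.0, 0.979, 0.202, 0.0]
contact_force: [1.1, -1.1, -0.0]
gripper_width: 0.993
grasp_force: 0.0
```

Call:
{"api": "jog_arm", "payload": {
  "rows": [
    {"x": 0,"y": 0,"z": 5,"ax": 0,"ay": 0,"az": 6.6,"fingers": 85},
    {"x": 0,"y": 0,"z": 5,"ax": 0,"ay": 0,"az": 6.6,"fingers": 85},
    {"x": 0,"y": 0,"z": 5,"ax": 0,"ay": 0,"az": 6.6,"fingers": 85},
    {"x": 0,"y": 0,"z": 5,"ax": 0,"ay": 0,"az": 6.6,"fingers": 85},
    {"x": 0,"y": 0,"z": 5,"ax": 0,"ay": 0,"az": 6.6,"fingers": 85},
    {"x": 0,"y": 0,"z": 5,"ax": 0,"ay": 0,"az": 6.6,"fingers": 85},
    {"x": 0,"y": 0,"z": 5,"ax": 0,"ay": 0,"az": 6.6,"fingers": 85},
    {"x": 0,"y": 0,"z": 0,"ax": 0,"ay": 0,"az": 0,"fingers": 85}
  ]
}}

```text
t: 2.7
eef_pos: [0.5113, 0.0255, 0.1678]
tool_rot: [0.0, 0.98, -0.199, -0.0]
contact_force: [0.4, -0.3, 0.4]
gripper_width: 0.994
grasp_force: 0.0
```

```bash
python3 - <<'E'
from h import *
cam('wrist','w1.png'); o=bot.get_obs(); print(o['q'].round(2),o['eef_pos'],o['tool_rot'])
for n,z in (('wrist',.046),):
    c=cam(n); hsv=cv2.cvtColor(c['pixels'],cv2.COLOR_RGB2HSV)
    m=cv2.inRange(hsv,(0,190,70),(5,255,255))|cv2.inRange(hsv,(172,190,70),(180,255,255))
    k,l,s,ce=cv2.connectedComponentsWithStats(m)
    for i in range(1,k):
        if s[i,4]<300: continue
        b=cv2.boxPoints(cv2.minAreaRect(np.argwhere(l==i)[:,::-1].astype(np.float32)))
        print(s[i],world(c,b,z).round(4).tolist(),world(c,ce[i:i+1],z).round(4))
E
```

```text
[ 0.03  0.3  -0.23  1.99  0.09  0.86 -2.22] [0.51147085 0.02554337 0.16817352] [ 1.68101911e-04  9.80372910e-01 -1.97151899e-01 -2.41121393e-04]
[ 252  162   31   79 2171] [[0.4892, 0.0548, 0.046], [0.5547, 0.0257, 0.046], [0.5448, 0.002, 0.046], [0.4784, 0.0292, 0.046]] [[0.5178 0.0283 0.046 ]]
[   0  203   77  139 5975] [[0.6094, 0.2891, 0.046], [0.6062, 0.2281, 0.046], [0.4688, 0.2619, 0.046], [0.4676, 0.3331, 0.046]] [[0.5415 0.2718 0.046 ]]
```

View pics/w1.png

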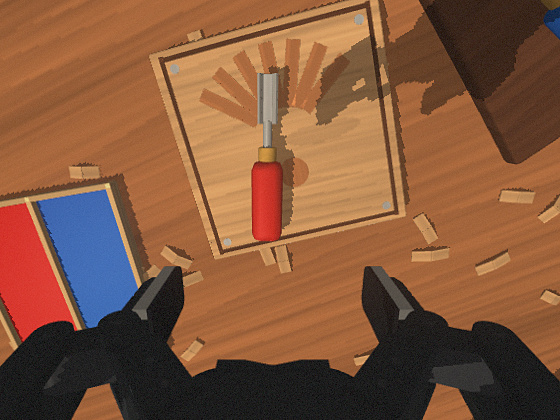

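The wrist picture shows the red gouge centred between the fingers (handle about (267,200)) and aligned with the tool, with yaw about -23°.

Call:
{"api": "jog_arm", "payload": {
  "rows": [
    {"x": 3,"y": -5,"z": 20,"ax": 0,"ay": 0,"az": 0,"fingers": 85},
    {"x": 0,"y": 0,"z": 25,"ax": 0,"ay": 0,"az": 0,"fingers": 70},
    {"x": 0,"y": 0,"z": 25,"ax": 0,"ay": 0,"az": 0,"fingers": 60},
    {"x": 0,"y": 0,"z": 25,"ax": 0,"ay": 0,"az": 0,"fingers": 60},
    {"x": 0,"y": 0,"z": 20,"ax": 0,"ay": 0,"az": 0,"fingers": 60},
    {"x": 0,"y": 0,"z": 15,"ax": 0,"ay": 0,"az": 0,"fingers": 60},
    {"x": 0,"y": 0,"z": 10,"ax": 0,"ay": 0,"az": 0,"fingers": 60},
    {"x": 0,"y": 0,"z": 4,"ax": 0,"ay": 0,"az": 0,"fingers": 60}
  ]
}}

```text
t: 3.6
eef_pos: [0.5162, 0.0289, 0.0237]
tool_rot: [0.0, 0.98, -0.198, -0.0]
contact_force: [0.1, -0.5, 0.0]
gripper_width: 0.705
grasp_force: 0.0
```

Call:
{"api": "jog_arm", "payload": {
  "force": 40,
  "rows": [
    {"x": 0,"y": 0,"z": 0,"ax": 0,"ay": 0,"az": 0,"fingers": 50},
    {"x": 0,"y": 0,"z": 0,"ax": 0,"ay": 0,"az": 0,"fingers": 40},
    {"x": 0,"y": 0,"z": 0,"ax": 0,"ay": 0,"az": 0,"fingers": 10},
    {"x": 0,"y": 0,"z": 0,"ax": 0,"ay": 0,"az": 0,"fingers": 10},
    {"x": 0,"y": 0,"z": 0,"ax": 0,"ay": 0,"az": 0,"fingers": 10},
    {"x": 0,"y": 0,"z": 0,"ax": 0,"ay": 0,"az": 0,"fingers": 10},
    {"x": 0,"y": 0,"z": 0,"ax": 0,"ay": 0,"az": 0,"fingers": 10},
    {"x": 0,"y": 0,"z": 0,"ax": 0,"ay": 0,"az": 0,"fingers": 10}
  ]
}}

```text
t: 4.4
eef_pos: [0.5172, 0.029, 0.0253]
tool_rot: [-0.0, 0.98, -0.198, 0.001]
contact_force: [-1.1, -0.2, 5.7]
gripper_width: 0.316
grasp_force: 40.5
```

Call:
{"api": "jog_arm", "payload": {
  "rows": [
    {"x": 0,"y": 0,"z": -2,"ax": 0,"ay": 0,"az": 0,"fingers": 10},
    {"x": 0,"y": 0,"z": -5,"ax": 0,"ay": 0,"az": 0,"fingers": 10},
    {"x": 0,"y": 0,"z": -8,"ax": 0,"ay": 0,"az": 0,"fingers": 10},
    {"x": 0,"y": 0,"z": -10,"ax": 0,"ay": 0,"az": 0,"fingers": 10},
    {"x": 0,"y": 0,"z": -10,"ax": 0,"ay": 0,"az": 0,"fingers": 10},
    {"x": 0,"y": 0,"z": -5,"ax": 0,"ay": 0,"az": 0,"fingers": 10},
    {"x": 0,"y": 0,"z": 0,"ax": 0,"ay": 0,"az": -2,"fingers": 10},
    {"x": 0,"y": 0,"z": 0,"ax": 0,"ay": 0,"az": 2,"fingers": 10}
  ]
}}

```text
t: 5.2
eef_pos: [0.5164, 0.0289, 0.0644]
tool_rot: [-0.0, 0.98, -0.198, 0.0]
contact_force: [0.3, 0.5, -1.0]
gripper_width: 0.316
grasp_force: 39.7
```

Call:
{"api": "jog_arm", "payload": {
  "rows": [
    {"x": -10,"y": -18,"z": 0,"ax": 0,"ay": 0,"az": 0,"fingers": 10},
    {"x": -20,"y": -35,"z": 0,"ax": 0,"ay": 0,"az": 0,"fingers": 10},
    {"x": -22,"y": -40,"z": 0,"ax": 0,"ay": 0,"az": 0,"fingers": 10},
    {"x": -24,"y": -42,"z": 0,"ax": 0,"ay": 0,"az": 0,"fingers": 10},
    {"x": -24,"y": -42,"z": 0,"ax": 0,"ay": 0,"az": 0,"fingers": 10},
    {"x": -22,"y": -40,"z": 0,"ax": 0,"ay": 0,"az": 0,"fingers": 10},
    {"x": -17,"y": -29,"z": 0,"ax": 0,"ay": 0,"az": 0,"fingers": 10},
    {"x": -10,"y": -18,"z": 0,"ax": 0,"ay": 0,"az": 0,"fingers": 10}
  ]
}}

```text
t: 6.0
eef_pos: [0.4801, 0.334, 0.0638]
tool_rot: [-0.001, 0.98, -0.197, -0.001]
contact_force: [0.7, -0.1, -0.8]
gripper_width: 0.32
grasp_force: 39.7
```

Call:
{"api": "jog_arm", "payload": {
  "rows": [
    {"x": 0,"y": 0,"z": 0,"ax": 0,"ay": 0,"az": -2,"fingers": 10},
    {"x": 0,"y": 0,"z": 0,"ax": 0,"ay": 0,"az": -2,"fingers": 10},
    {"x": 0,"y": 0,"z": 0,"ax": 0,"ay": 0,"az": -2,"fingers": 10},
    {"x": 0,"y": 0,"z": 0,"ax": 0,"ay": 0,"az": -2,"fingers": 10},
    {"x": 0,"y": 0,"z": 0,"ax": 0,"ay": 0,"az": -1.6,"fingers": 10},
    {"x": 0,"y": 0,"z": 0,"ax": 0,"ay": 0,"az": 0,"fingers": 10},
    {"x": 0,"y": 0,"z": 0,"ax": 0,"ay": 0,"az": 0,"fingers": 10},
    {"x": 0,"y": 0,"z": 0,"ax": 0,"ay": 0,"az": 0,"fingers": 10}
  ]
}}

```text
t: 6.8
eef_pos: [0.4819, 0.33, 0.0643]
tool_rot: [-0.0, 0.993, -0.116, 0.0]
contact_force: [0.1, -0.0, -0.7]
gripper_width: 0.319
grasp_force: 39.7
```

```bash
python3 - <<'E'
from h import *
a=cam('scene')['pixels'][180:420,200:500]; b=cam('wrist')['pixels']
a=cv2.resize(a,(525,420))
o=np.zeros((420,800,3),np.uint8); s=np.hstack([cv2.resize(a,(400,320)),cv2.resize(b,(400,320))])
cv2.imwrite('pics/p2.png',s[:,:,::-1]); o=bot.get_obs(); print(o['q'].round(2),o['eef_pos'],o['contact_force'])
E
```

```text
[-0.5   0.55 -0.27  1.89  0.21  0.73 -2.69] [0.48184314 0.33011149 0.06433478] [ 0.06434315 -0.19207019 -0.98710278]
```

View pics/p2.png

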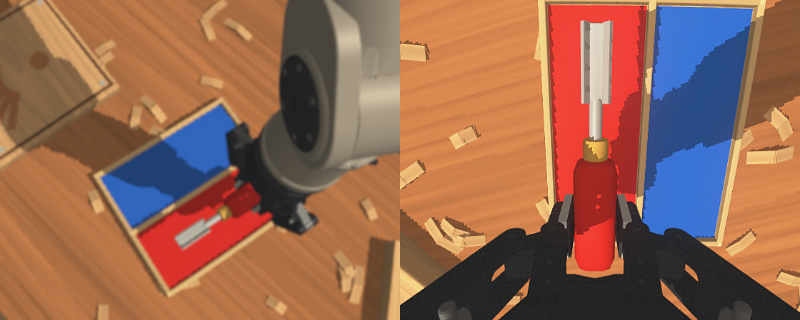

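The gouge is held level over the red lane. In the wrist view the blade is at (595,75), parallel to the ribs. Next I lower it to the floor.

Call:
{"api": "jog_arm", "payload": {
  "rows": [
    {"x": 0,"y": 0,"z": 10,"ax": 0,"ay": 0,"az": 0,"fingers": 10},
    {"x": 0,"y": 0,"z": 12,"ax": 0,"ay": 0,"az": 0,"fingers": 10},
    {"x": 0,"y": 0,"z": 12,"ax": 0,"ay": 0,"az": 0,"fingers": 10},
    {"x": 0,"y": 0,"z": 8,"ax": 0,"ay": 0,"az": 0,"fingers": 10},
    {"x": 0,"y": 0,"z": 5,"ax": 0,"ay": 0,"az": 0,"fingers": 10},
    {"x": 0,"y": 0,"z": 2,"ax": 0,"ay": 0,"az": 0,"fingers": 10},
    {"x": 0,"y": 0,"z": 0,"ax": 0,"ay": 0,"az": 0,"fingers": 10},
    {"x": 0,"y": 0,"z": 0,"ax": 0,"ay": 0,"az": 0,"fingers": 10}
  ]
}}

```text
t: 7.7
eef_pos: [0.4821, 0.3304, 0.0156]
tool_rot: [-0.0, 0.993, -0.116, 0.0]
contact_force: [-0.6, 0.5, -1.6]
gripper_width: 0.322
grasp_force: 39.7
```

Call:
{"api": "jog_arm", "payload": {
  "rows": [
    {"x": 0,"y": 0,"z": 1,"ax": 0,"ay": 0,"az": 0,"fingers": 10},
    {"x": 0,"y": 0,"z": 1,"ax": 0,"ay": 0,"az": 0,"fingers": 10},
    {"x": 0,"y": 0,"z": 0.5,"ax": 0,"ay": 0,"az": 0,"fingers": 10},
    {"x": 0,"y": 0,"z": 0,"ax": 0,"ay": 0,"az": 0,"fingers": 10},
    {"x": 0,"y": 0,"z": 0,"ax": 0,"ay": 0,"az": 0,"fingers": 10},
    {"x": 0,"y": 0,"z": 0,"ax": 0,"ay": 0,"az": 0,"fingers": 10},
    {"x": 0,"y": 0,"z": 0,"ax": 0,"ay": 0,"az": 0,"fingers": 10},
    {"x": 0,"y": 0,"z": 0,"ax": 0,"ay": 0,"az": 0,"fingers": 10}
  ]
}}

```text
t: 8.5
eef_pos: [0.482, 0.3302, 0.0133]
tool_rot: [-0.0, 0.993, -0.116, 0.0]
contact_force: [-2.0, -1.1, 6.3]
gripper_width: 0.314
grasp_force: 40.4
```

The upward force shows it has touched the floor, so I release gently and go up.

Call:
{"api": "jog_arm", "payload": {
  "rows": [
    {"x": 0,"y": 0,"z": 0,"ax": 0,"ay": 0,"az": 0,"fingers": 30},
    {"x": 0,"y": 0,"z": 0,"ax": 0,"ay": 0,"az": 0,"fingers": 34},
    {"x": 0,"y": 0,"z": 0,"ax": 0,"ay": 0,"az": 0,"fingers": 38},
    {"x": 0,"y": 0,"z": 0,"ax": 0,"ay": 0,"az": 0,"fingers": 42},
    {"x": 0,"y": 0,"z": 0,"ax": 0,"ay": 0,"az": 0,"fingers": 42},
    {"x": 0,"y": 0,"z": -3,"ax": 0,"ay": 0,"az": 0,"fingers": 42},
    {"x": 0,"y": 0,"z": -8,"ax": 0,"ay": 0,"az": 0,"fingers": 42},
    {"x": 0,"y": 0,"z": -10,"ax": 0,"ay": 0,"az": 0,"fingers": 42}
  ]
}}

```text
t: 9.3
eef_pos: [0.4817, 0.33, 0.0343]
tool_rot: [0.0, 0.993, -0.116, -0.0]
contact_force: [0.2, 1.0, -0.6]
gripper_width: 0.489
grasp_force: 0.0
```

Call:
{"api": "jog_arm", "payload": {
  "rows": [
    {"x": 0,"y": 0,"z": -20,"ax": 0,"ay": 0,"az": 0,"fingers": 42},
    {"x": 0,"y": 0,"z": -30,"ax": 0,"ay": 0,"az": 0,"fingers": 42},
    {"x": 0,"y": 0,"z": -30,"ax": 0,"ay": 0,"az": 0,"fingers": 42},
    {"x": 0,"y": 0,"z": -30,"ax": 0,"ay": 0,"az": 0,"fingers": 42},
    {"x": 0,"y": 0,"z": -20,"ax": 0,"ay": 0,"az": 0,"fingers": 42},
    {"x": 0,"y": 0,"z": -10,"ax": 0,"ay": 0,"az": 0,"fingers": 42},
    {"x": 0,"y": 0,"z": 0,"ax": 0,"ay": 0,"az": 0,"fingers": 42},
    {"x": 0,"y": 0,"z": 0,"ax": 0,"ay": 0,"az": 0,"fingers": 42}
  ]
}}

```text
t: 10.1
eef_pos: [0.4814, 0.3297, 0.1732]
tool_rot: [0.0, 0.993, -0.116, -0.0]
contact_force: [0.4, -0.2, -0.1]
gripper_width: 0.492
grasp_force: 0.0
```

```bash
python3 - <<'E'
from h import *
c=cam('wrist','w3.png'); o=bot.get_obs(); print(o['eef_pos'],o['contact_force'])
E
```

```text
[0.48120644 0.32953613 0.17265786] [-0.16987689  0.10280195  0.38240639]
```

View pics/w3.png

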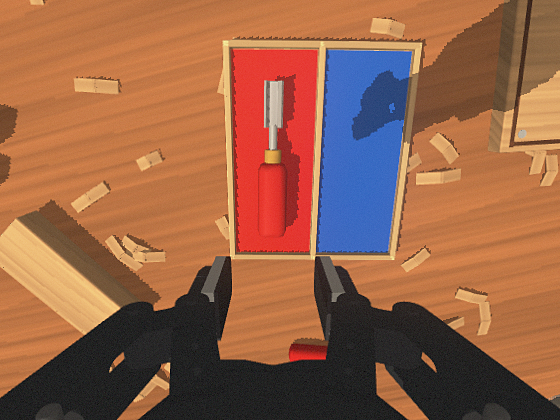

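The wrist picture shows the gouge flat in the red lane, spanning rows 80–237 against the lane's 48–252. It is at column 272 against the lane's middle of about 274. The offset is under 1 cm and the gouge is aligned.

```bash
python3 -c "
from station import bot
print(bot.hand_in())"
```

```text
the job is handed in; nothing more can be done
None
```

I moved the red gouge from the panel and laid it flat in the middle of the tray's red lane, less than 1 cm off by my last picture, left the blue gouge untouched on its rest board, and handed the job in; no verdict came back.

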